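# Find the hidden catch of a bench incubator and pop its sample tray

### The job

A push catch is hidden somewhere along the long grey recessed strip on top of the white bench incubator, in the same grey as the strip. Feel along the strip with the fingertips until you find it, press it fully in so that the blue-fronted sample tray comes out at the front, then take the hand away. Do not touch the tray itself, and do not pick up or shift any of the loose lab ware standing about.

Things in the scene. Friction and masses are not known exactly. Their poses are not given: they have to be found in the camera images.
- unit: White low bench incubator, fixed, 240 mm (its x) by 300 mm (its y) by 75 mm high. Origin at the centre of its underside; its front (tray side) faces its own -x. In its top is a window 56 mm (x) by 170 mm (y), centred at x = -40 mm, y = 0, filled by the flat grey strip, whose face is 73 mm above the bench, 2 mm below the white top.
- strip_middle (a point): Middle of the strip's window, on the strip's face; axes as the incubator's. The strip is rigid, except for the hidden catch in it: a grey plate 53 mm (x) by 52 mm (y) in a hole 56 by 55 mm, its face 2 mm lower than the strip. Its centre is at x = 0 and anywhere from y = -50 to +50 mm of this point. Only touch and the fine joints round it show where. Shut fingertips fit in the hole.
- catch (a joint): Travel of the hidden catch in m: 0 out (as at the start), 0.006 pressed fully in, straight down. It needs about 4 to 5 N, has no spring and stays where it is pushed.
- tray: Sample tray with a blue front, 170 mm wide (y) and 36 mm high, flush against the incubator's front. Origin on the rear face of the blue front, at x = -120.5 mm, y = 0, 31 mm up in the incubator's frame when shut. It is linked to the catch and slides out along the incubator's -x by 3 times the catch's travel (18 mm when the catch is fully in).
- dish: Loose flat petri dish, 90 mm across, 16 mm high, lying on the incubator's top behind the strip. Origin at the centre of its underside.
- bottle: Loose clear bottle with blue cap, 56 mm across, 95 mm high, beside the incubator on its left (+y). Origin at the centre of its underside.
- tipbox: Loose yellow box of pipette tips, 85 by 120 mm, 57 mm high, beside the incubator on its right (-y). Origin at the centre of its underside.
- rack: Loose purple tube rack, 60 by 160 mm, 53 mm high with its tubes. Origin at the centre of its underside.
- pipette: Loose white pipette lying on the bench, 250 mm long along its x, 26 mm thick. Origin on the underside, near its middle.
- beaker: Loose glass beaker, 70 mm across, 85 mm high. Origin at the centre of its underside.
- wash: Loose white bottle with blue cap, 70 mm across, 150 mm high. Origin at the centre of its underside.

How it is judged (in metres and radians):
On the way:
1. the hidden catch is pressed fully in (value of joint catch above 0.005 m), for 0.1 s.
At the end, for the whole second after the job is handed in: The catch is at least 5 mm in of its 6 mm, the tray stands at least 14 mm out of the incubator's front and is at rest (value of joint catch above 0.005 m and x of tray in the frame of unit below -0.1345 m and linear speed of tray below 0.005 m/s); the robot touches nothing.
It fails at once if the tray is pushed, pulled or leant on by the robot (over 2 N) (contact force between any of the arm, the fingers and tray above 2 N).
It fails at once if one of the loose things is lifted, carried or shifted by more than 15 mm (distance of any of dish, bottle, tipbox, rack, pipette, beaker, wash from where it was at the start of the episode above 0.015 m).
It also fails if it takes over 38 s, if anything falls off the work surface, if the arm or the gripper's body presses on something with over 40 N, if the wrist force passes 120 N, or if a joint passes its speed limit or range.

### The arm

A 6-joint arm with a two-finger parallel gripper is mounted at the origin on the work surface. World frame = base frame: x ahead of the robot, y to its left, z up, the work surface at z = 0. Lengths are in mm, angles in rad, forces in N, time in s.
With the tool pointing down it reaches from about 275 to 825 mm from the base axis. Payload 4.9 kg.
Tool frame: the origin (TCP) lies midway between the tips of the shut fingers; the grasp point (between the pads) lies 19 mm behind it; z points along the fingers, y is the line along which they close (so a half turn about z gives the same grasp; the last joint's range is limited). The gripper opens to 85 mm and grips with 20 to 120 N. Pads are 22 mm wide; open, the fingers measure 114 mm over their backs; the gripper's body (76 mm by 85 mm) begins 54 mm behind the grasp point. The pads swing forward as they close: fully open they stand 13 mm farther back than shut.
Start: joints at [1.105, 0.326, -0.193, 1.052, 0, 1.437], TCP at [179.155, 520.021, 210.781] pointing down, gripper open.
Joint ranges: [-2.65, 2.65], [-0.97, 1.79], [-1.3, 1.35], [-1.93, 2.1], [-1.47, 1.37], [-3.14, 3.14]. Speed limits (rad/s): [2.57, 2.57, 3.14, 3.14, 3.14, 3.14].

### API

Orientations are given as a rotation vector (axis times angle).
In Python, from plant import env gives the robot as it stands.
- The arm moves only by the tool apply_moves, never from a script. Its argument "moves" is text: rows parted by semicolons, each of 6 numbers parted by spaces: the shift along the tool's x, y, z in m, then the turn, a rotation vector about the tool's x, y, z in rad. In form: tx ty tz ax ay az; .... A call has 1 to 20 rows; each row is the pose to reach, as a shift and turn from the pose commanded when the call began, along the tool's axes at that moment; what a row does not reach only later rows make up. A row lasts 1/12 s, in which the tool goes at most 41.7 mm and 7.16 degrees, less where a joint would pass 70% of its speed; a pose out of reach is approached as far as the arm can. A call with a gripper value outside its range is refused whole. "claw" is the closure, from -1 (fully open) to 1 (shut), so that 0 is half open, set as the call begins (left out, the last holds). The fingers move at their own pace and stop on an object; the grip force is fixed at half the most. Time passes only in rows, so rows that repeat a pose let the fingers close. It gives the time, the measured TCP pose, the force, the opening and the grip force at its end, in the units of the state.
- env.read_state(): the state, without advancing time (a new reading comes with each control period).
- env.camera(name): name is "side" or "top" or "wrist"; returns a dict with "frame" (400x640x3 uint8, red, green, blue), "depth" (400x640 float32, mm along the optical axis (not along the pixel's ray), 0 where there is no reading), "fx", "fy", "cx", "cy" (pixels), "D" ([k1, k2, p1, p2, k3] as OpenCV has them; the pictures are not rectified), "rvec" (rotation vector, rad) and "tvec" (3), from world to camera coordinates, as OpenCV has them. Camera axes: x right, y down, z forward; pixel columns grow to the right and rows downward; lengths in mm; the calibration is good to about 2 mm. A picture is of the moment at which its call begins.
- env.hand_in(): hands the job in; it is judged then, once.
The state is a dict: "time": time; "joints": joint angles; "joint_vel": joint speeds; "tau": joint torques, N m; "position": TCP position; "orientation": TCP orientation; "wrist_force": force on the tool from outside, world axes, zero at the start; "ft_torque": the same for the moment, N m; "opening": finger opening in mm; "finger_force": force on a finger pad.
Only numpy, scipy, OpenCV 4.12 (cv2) and the standard library are available. Lean on these libraries where they do the work, as an engineer would, in place of code of your own. Each camera call takes 0.05 s, during which the arm holds its last target. There are 200 camera calls.

## Working session

There is one attempt and no reset: what is moved stays moved. The work goes in short steps, Python scripts to look and compute and a tool call to move; the robot and the scene stay as the last step left them, time stands still between calls to the robot, and variables do not carry over. Pictures are saved under pics/ and viewed, at most 10 in all, crops included, and the job is handed in when it is done.

Besides the shell and the picture viewer there is one more tool, called as a command line: name --argument value ..., lists and objects as JSON in quotes. apply_moves: Moves the arm, as the interface text tells. Its arguments: {"type":"object","properties":{"moves":{"type":"string"},"claw":{"type":"number"}},"required":["moves"]}

```bash
mkdir -p pics; cat > h.py <<'E'
import numpy as np, cv2
from plant import env
def get(name):
    c=env.camera(name); c['K']=np.array([[c['fx'],0,c['cx']],[0,c['fy'],c['cy']],[0,0,1.]]); c['D']=np.array(c['D'],float)
    c['R']=cv2.Rodrigues(np.array(c['rvec'],float))[0]; c['t']=np.array(c['tvec'],float).ravel(); return c
def save(c,fn): cv2.imwrite(fn,c['frame'][:,:,::-1])
def at_depth(c,uv,z=None):
    "world points of pixels: by depth, or on the plane z"
    uv=np.array(uv,float).reshape(-1,2); n=cv2.undistortPoints(uv[:,None],c['K'],c['D'])[:,0]
    r=np.c_[n,np.ones(len(n))]
    o=-c['R'].T@c['t']; d=r@c['R']
    if z is None: s=np.array([c['depth'][int(round(v)),int(round(u))] for u,v in uv])
    else: s=(z-o[2])/d[:,2]
    return o+d*s[:,None]
def proj(c,P): return cv2.projectPoints(np.array(P,float).reshape(-1,1,3),np.array(c['rvec'],float),c['t'],c['K'],c['D'])[0][:,0]
E
python3 - <<'E'
from h import *
a=get('top');save(a,'pics/top.png');b=get('side');save(b,'pics/side.png');print(env.read_state())
E
```

```text
{'time': 0.1, 'joints': array([ 1.10481077e+00,  3.26907052e-01, -1.93512902e-01,  1.05199707e+00,
        7.27274097e-07,  1.43659709e+00]), 'joint_vel': array([-0.0001442 , -0.00148141,  0.00125443, -0.00126457,  0.00023808,
       -0.0003346 ]), 'tau': array([ 1.87369451e-04, -4.44238794e+01,  2.63038427e+01,  7.84633536e-03,
       -1.18346579e-04,  1.51694273e-06]), 'position': array([178.88239153, 519.49303912, 210.04884671]), 'orientation': array([-5.18702174e-01, -3.09798841e+00,  2.43130250e-03]), 'wrist_force': array([-0.18802811, -0.54179564,  0.53993034]), 'ft_torque': array([ 0.04448293, -0.00177844,  0.05556712]), 'finger_force': 0.0, 'opening': 85.65410762381566}
```

View pics/top.png

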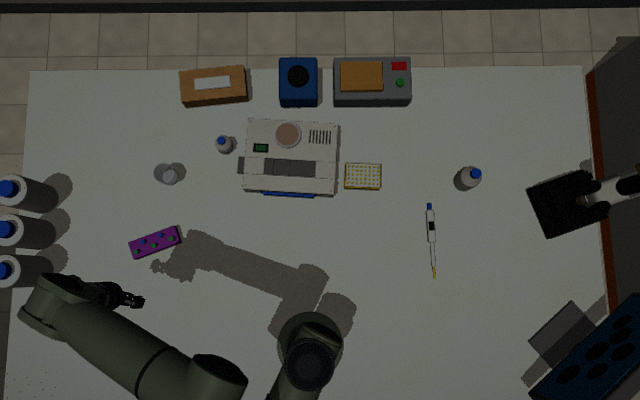

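View pics/side.png

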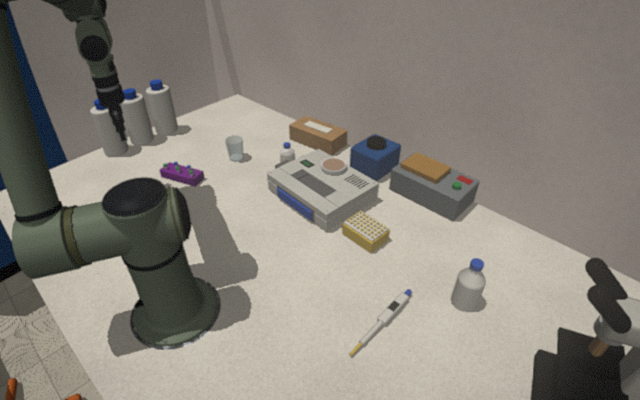

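The top view shows the incubator at about columns 243–340, rows 118–196, with its blue tray front at the bottom (row 194). The strip runs along columns 262–320, row 167. In the side view the incubator is around (322,187). Next I'll measure from depth and enlarge the strip.

```bash
python3 - <<'E'
from h import *
a=get('top')
d=a['depth']
vv,uu=np.mgrid[100:215,225:360]
P=at_depth(a,np.c_[uu.ravel(),vv.ravel()])
m=(abs(P[:,2]-75)<8)
mk=m.reshape(vv.shape).astype('uint8'); n,l,s,cen=cv2.connectedComponentsWithStats(mk)
k=1+np.argmax(s[1:,4]); Q=P[(l==k).ravel()]
print(s[k],np.median(Q[:,2]),cv2.minAreaRect(Q[:,:2].astype('float32')))
print(cv2.boxPoints(cv2.minAreaRect(Q[:,:2].astype('float32'))))
cv2.imwrite('pics/crop.png',cv2.resize(a['frame'][105:210,225:355,::-1],None,fx=6,fy=5.7,interpolation=cv2.INTER_CUBIC)[:, :800]*1)
b=get('side')
cv2.imwrite('pics/crop2.png',cv2.resize(b['frame'][135:240,255:385,::-1],None,fx=6,fy=5.7,interpolation=cv2.INTER_CUBIC))
E
```

```text
[  12   19  101   76 5664] 74.99263944510722 ((613.23681640625, 66.2762680053711), (321.4821472167969, 242.09011840820312), 85.73526763916016)
[[ 480.57343   -85.018234]
 [ 721.9932   -103.02124 ]
 [ 745.9002    217.57077 ]
 [ 504.4804    235.57378 ]]
```

View pics/crop.png

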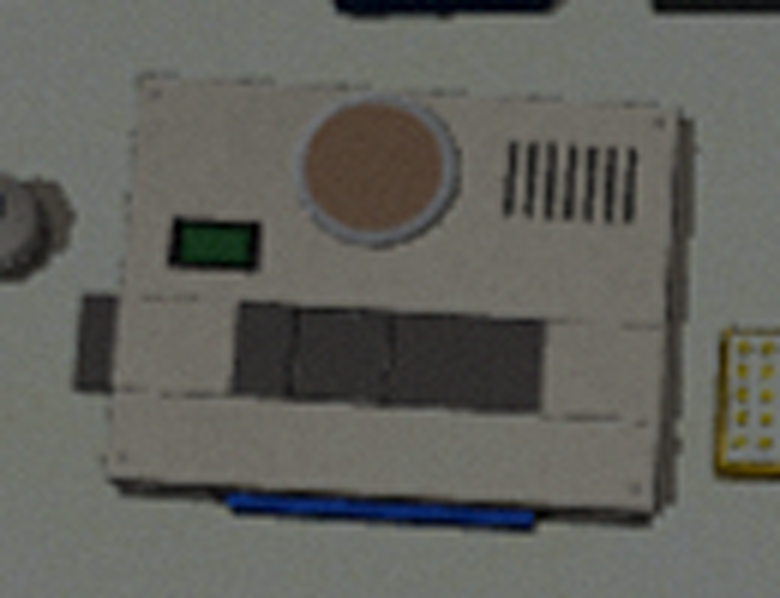

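The enlargement shows the strip from column 235 to 543. Two fine joints at about columns 295 and 390 put the catch centre near (343,357) in the crop.

```bash
python3 - <<'E'
from h import *
a=get('top')
f=lambda p:[(p[0]+.5)/6+225-.5,(p[1]+.5)/5.7+105-.5]
W=at_depth(a,[f(p) for p in [(343,357),(238,302),(543,322),(543,411),(234,392),(295,354),(391,360)]],73)
print(W.round(1)); print('strip mid',W[1:5].mean(0))
s=env.read_state();R=cv2.Rodrigues(s['orientation'])[0]
print(R.round(3)); print(R.T@(np.r_[W[0][:2],130]-s['position']))
E
```

```text
[[575.1  84.4  73. ]
 [608.3 142.   73. ]
 [594.4 -25.6  73. ]
 [542.1 -24.9  73. ]
 [555.2 144.1  73. ]
 [577.2 110.7  73. ]
 [573.   58.1  73. ]]
strip mid [574.99946017  58.92734631  73.        ]
[[-0.945  0.326 -0.   ]
 [ 0.326  0.945 -0.001]
 [ 0.    -0.001 -1.   ]]
[-516.28881581 -282.48153666   80.55725342]
```

apply_moves --moves "-0.516 -0.282 0 0 0 0;-0.516 -0.282 0 0 0 0;-0.516 -0.282 0 0 0 0;-0.516 -0.282 0 0 0 0;-0.516 -0.282 0 0 0 0;-0.516 -0.282 0 0 0 0;-0.516 -0.282 0 0 0 0;-0.516 -0.282 0 0 0 0;-0.516 -0.282 0 0 0 0;-0.516 -0.282 0 0 0 0;-0.516 -0.282 0 0 0 0;-0.516 -0.282 0 0 0 0;-0.516 -0.282 0 0 0 0;-0.516 -0.282 0 0 0 0;-0.516 -0.282 0 0 0 0;-0.516 -0.282 0 0 0 0;-0.516 -0.282 0 0 0 0;-0.516 -0.282 0.04 0 0 0;-0.516 -0.282 0.04 0 0 0;-0.516 -0.282 0.04 0 0 0" --claw 1

```text
time: 1.92
position: [572.0, 86.7, 169.5]
orientation: [-0.515, -3.094, 0.001]
wrist_force: [-0.8, -0.2, 0.7]
opening: 0.2
finger_force: 0.0
```

```bash
python3 - <<'E'
from h import *
c=get('wrist');save(c,'pics/w1.png');s=env.read_state();print(s['time'],s['position'],s['orientation'],s['wrist_force'],s['opening'])
print(proj(c,[[575,84,73],s['position']]))
E
```

```text
1.9667 [573.71141094  86.63195902 171.12586537] [-5.15379152e-01 -3.09712660e+00  2.97871082e-04] [0.74738238 0.42141507 0.45917126] -0.3221717195001296
[[320.84317034 193.73908774]
 [323.4677788  243.01531898]]
```

View pics/w1.png

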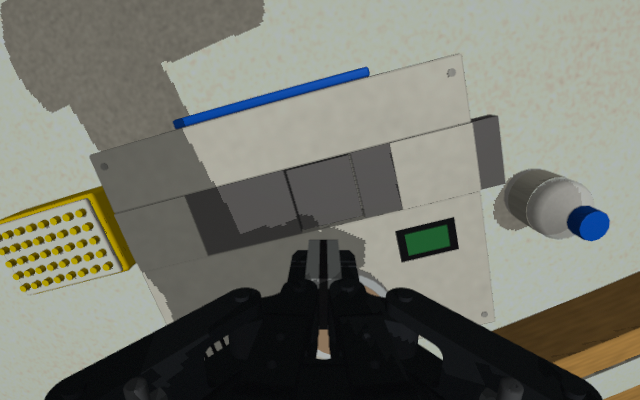

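The wrist view shows the catch plate outlined by joints with corners about (286,168), (350,154), (364,216) and (301,230), centre about (325,192). My estimate projects to (321,194), so the position holds and I'll descend.

apply_moves --moves "-0.002 -0.002 0.035 0 0 0;-0.002 -0.002 0.07 0 0 0;-0.002 -0.002 0.085 0 0 0;-0.002 -0.002 0.09 0 0 0;-0.002 -0.002 0.093 0 0 0;-0.002 -0.002 0.095 0 0 0;-0.002 -0.002 0.097 0 0 0;-0.002 -0.002 0.098 0 0 0;-0.002 -0.002 0.099 0 0 0;-0.002 -0.002 0.1 0 0 0;-0.002 -0.002 0.1 0 0 0;-0.002 -0.002 0.1 0 0 0"

```text
time: 2.97
position: [576.5, 82.8, 71.0]
orientation: [0.519, 3.098, 0.0]
wrist_force: [0.5, -0.8, -1.5]
opening: -0.1
finger_force: 0.0
```

Tip is at 71 mm, below the strip's face at 73 mm, with no force, so it's in the hole. Now I'll press.

apply_moves --moves "0 0 0.001 0 0 0;0 0 0.002 0 0 0;0 0 0.003 0 0 0;0 0 0.004 0 0 0;0 0 0.005 0 0 0;0 0 0.006 0 0 0;0 0 0.0065 0 0 0;0 0 0.007 0 0 0;0 0 0.007 0 0 0;0 0 0.007 0 0 0"

```text
time: 3.8
position: [576.4, 82.8, 63.8]
orientation: [-0.519, -3.098, 0.0]
wrist_force: [-0.3, -0.1, -0.1]
opening: 0.2
finger_force: 0.0
```

apply_moves --moves "0 0 0.001 0 0 0;0 0 0.002 0 0 0;0 0 0.002 0 0 0"

```text
time: 4.05
position: [576.2, 82.8, 61.6]
orientation: [-0.519, -3.098, 0.0]
wrist_force: [0.1, -0.5, -0.6]
opening: -0.2
finger_force: 0.0
```

```bash
python3 - <<'E'
from h import *
F=[];P=[]
for i in range(6):
    c=get('wrist');s=env.read_state();F.append(s['wrist_force']);P.append(s['position'])
print(np.mean(F,0),np.mean(P,0));save(c,'pics/w2.png')
E
```

```text
[ 0.29734962 -0.10111315 -0.0795114 ] [576.36906779  82.77628864  61.75221409]
```

View pics/w2.png

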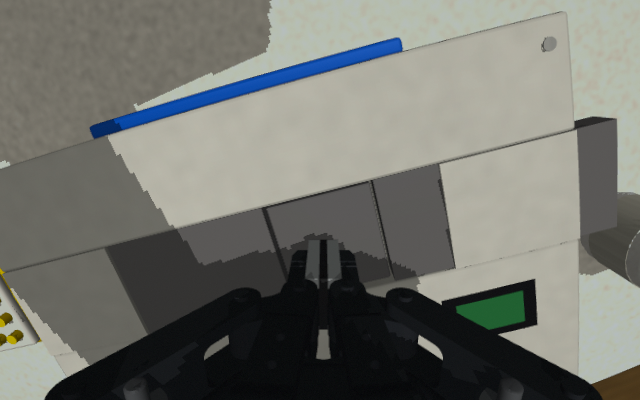

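The tip at about (322,245) lies inside the plate's outline (264–392), but the tray isn't out yet and there's no force. I'll check the heights from depth.

```bash
python3 - <<'E'
from h import *
c=get('wrist');s=env.read_state()
px=[(300,225),(340,215),(380,260),(275,235),(410,230),(240,230),(300,170),(312,244),(318,250),(332,250),(318,260),(245,99)]
print(s['position'],s['joints'])
for p,w in zip(px,at_depth(c,px)): print(p,w.round(1))
print(proj(c,[s['position']]))
E
```

```text
[576.43887969  82.76154287  61.8230711 ] [ 1.58808893e-02  5.21119404e-01 -3.02475968e-01  7.47107266e-01
 -8.85685224e-06  3.47707391e-01]
(300, 225) [561.3  76.2  71.9]
(340, 215) [563.1  96.4  71. ]
(380, 260) [592.9 108.2  71.7]
(275, 235) [563.   61.9  69.9]
(410, 230) [581.  126.8  73.3]
(240, 230) [553.8  47.3  72.8]
(300, 170) [534.5  86.3  75.6]
(312, 244) [564.5  81.9  91.2]
(318, 250) [565.9  84.3  95.8]
(332, 250) [567.4  90.1  96.8]
(318, 260) [565.1  84.7 106.4]
(245, 99) [497.2  74.8  76.4]
[[322.64623778 238.96267461]]
```

```bash
python3 - <<'E'
from h import *
c=get('wrist')
for u in (308,314,322,330,336):
    w=at_depth(c,[(u,v) for v in range(232,262,2)]); print(u,w[:,2].round(0), w[:,0].round(0)[:8])
cv2.imwrite('pics/w3.png',cv2.resize(c['frame'][190:290,260:390,::-1],None,fx=6,fy=6,interpolation=cv2.INTER_CUBIC))
E
```

```text
308 [ 71.  72.  71.  72.  87.  90.  90.  94.  96.  98.  99. 100. 102. 104.
 106.] [567. 567. 569. 569. 564. 564. 564. 564.]
314 [ 72.  71.  72.  71.  86.  88.  92.  93.  96.  97.  99. 101. 103. 105.
 105.] [567. 568. 569. 571. 565. 565. 565. 565.]
322 [ 71.  71.  72.  70.  86.  89.  91.  94.  95.  98.  99. 101. 102. 104.
 106.] [569. 570. 570. 572. 566. 566. 566. 566.]
330 [ 71.  72.  72.  71.  88.  89.  91.  94.  96.  98. 100. 101. 102. 103.
 106.] [570. 571. 572. 573. 566. 567. 567. 567.]
336 [ 72.  72.  72.  71.  87.  89.  91.  93.  95.  98.  99. 102. 102. 104.
 106.] [571. 572. 573. 574. 568. 568. 568. 568.]
```

View pics/w3.png

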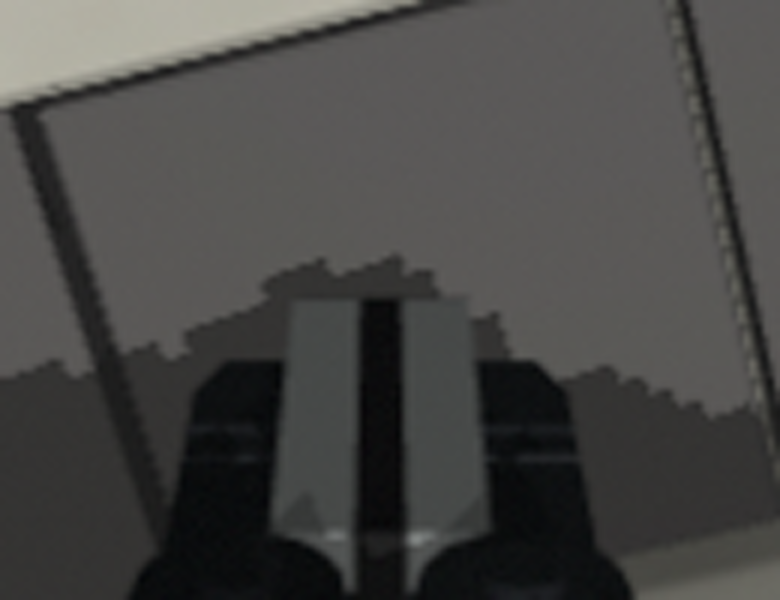

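The close-up shows the two grey pads ending at crop row 295. Depth puts them at about z=86, still about 15 mm above the plate, with their shadow just clear of them. The tips are therefore shorter than the TCP reading suggests, so I'll keep feeling downward.

apply_moves --moves "0 0 0.003 0 0 0;0 0 0.006 0 0 0;0 0 0.008 0 0 0;0 0 0.009 0 0 0;0 0 0.01 0 0 0;0 0 0.011 0 0 0;0 0 0.011 0 0 0"

```text
time: 5.03
position: [576.3, 82.8, 50.6]
orientation: [-0.519, -3.098, -0.0]
wrist_force: [0.2, -0.5, 0.7]
opening: 0.2
finger_force: 0.0
```

apply_moves --moves "0 0 0.001 0 0 0;0 0 0.002 0 0 0;0 0 0.003 0 0 0;0 0 0.004 0 0 0;0 0 0.005 0 0 0;0 0 0.005 0 0 0"

```text
time: 5.53
position: [576.5, 82.8, 45.7]
orientation: [0.519, 3.098, 0.0]
wrist_force: [-0.4, -0.5, 2.1]
opening: -0.1
finger_force: 1.1
```

```bash
python3 - <<'E'
from h import *
c=get('wrist');s=env.read_state();print(s['wrist_force'])
print(at_depth(c,[(320,v) for v in range(220,250,2)])[:,2].round(0)); print(at_depth(c,[(290,215)]))
E
```

```text
[-0.35955119 -0.73659583  2.17401937]
[66. 67. 66. 66. 66. 67. 66. 66. 67. 66. 72. 73. 74. 77. 78.]
[[551.25391765  75.83007903  66.94215052]]
```

Contact: the plate has gone from 71 to about 66.5 mm. I'll press the rest of the way.

apply_moves --moves "0 0 0.001 0 0 0;0 0 0.002 0 0 0;0 0 0.003 0 0 0;0 0 0.004 0 0 0;0 0 0.004 0 0 0;0 0 0.004 0 0 0"

```text
time: 6.08
position: [576.6, 82.8, 44.4]
orientation: [0.518, 3.097, 0.0]
wrist_force: [-8.2, -0.3, 22.9]
opening: 0.4
finger_force: 11.7
```

Stopped hard at 23 N, so the catch is fully in. Now retreating straight up.

apply_moves --moves "0 0 -0.01 0 0 0;0 0 -0.04 0 0 0;0 0 -0.08 0 0 0;0 0 -0.12 0 0 0;0 0 -0.14 0 0 0;0 0 -0.14 0 0 0;0 0 -0.14 0 0 0;0 0 -0.14 0 0 0"

```text
time: 6.75
position: [575.7, 82.7, 180.6]
orientation: [-0.519, -3.097, 0.0]
wrist_force: [0.2, -0.6, -0.4]
opening: 0.1
finger_force: 0.0
```

```bash
python3 - <<'E'
from h import *
c=get('wrist');s=env.read_state();print(s['position'],s['wrist_force'],s['joint_vel'].round(3));save(c,'pics/w4.png')
E
```

```text
[575.21687718  82.72017342 179.9595466 ] [-0.52302394  0.11849355  0.2651823 ] [ 0.001  0.007 -0.006  0.002 -0.002 -0.001]
```

View pics/w4.png

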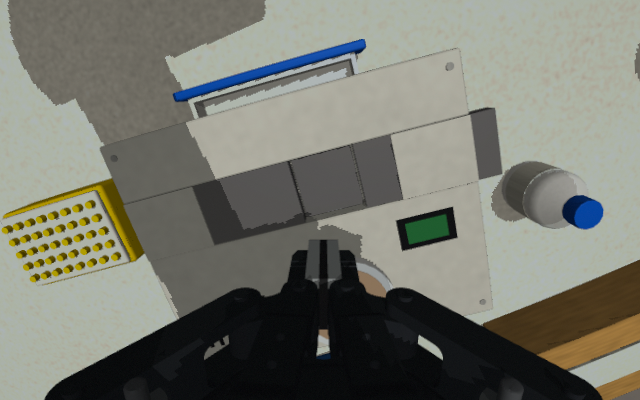

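The tray's blue front (175–365, rows 42–98) stands well out with its inside showing, and the hand is clear.

```bash
python3 -c "
from plant import env
print(env.hand_in())"
```

```text
the job is handed in; nothing more can be done
None
```

I pressed the hidden catch to its stop (about 23 N), the sample tray slid out at the front, and I lifted the hand clear and handed the job in at about 7 s; no verdict came back.

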